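# Find the rocking corner of the breadboard and set its shim

## Task

The optical breadboard rocks on one of its four feet: press down on its corners with the fingertips to find the corner that sinks, then press the red tab of that corner's shim down flat, leaving the other three shims standing. Press that same corner once more, firmly, to prove that it no longer sinks, and let go. Only press: do not lift or shove the plate, and leave the things around it where they are.

Things in the scene. Friction and masses are not known exactly. Their poses are not given: they have to be found in the camera images.
- plate: black metal breadboard, 200 (its x) x 260 (its y) x 12 mm, about 2.4 kg, lying loose and level on four rubber feet, top 48 mm above the bench. Along its middle a fixed optical rail with laser and lenses: up to 36 mm from centre in x, 75 mm in y, 67 mm above the plate's top. Origin: centre of the underside; x away from the robot (yaw within 0.3 rad), y to its left. One foot, which cannot be told by eye, is soft
- corner_nl (a point): where to press the plate's near left corner (seen from the robot): on the top face, 23 mm in from the near or far edge, 25 mm from the side edge, 48 mm above the bench at rest. A firm corner gives under 1 mm; the corner over the soft foot starts to sink at about 2 N, is 5 mm down at about 4.5 N, stops there, and springs back; the opposite corner rises as much
- corner_nr (a point): where to press the plate's near right corner (seen from the robot): on the top face, 23 mm in from the near or far edge, 25 mm from the side edge, 48 mm above the bench at rest. A firm corner gives under 1 mm; the corner over the soft foot starts to sink at about 2 N, is 5 mm down at about 4.5 N, stops there, and springs back; the opposite corner rises as much
- corner_fl (a point): where to press the plate's far left corner (seen from the robot): on the top face, 23 mm in from the near or far edge, 25 mm from the side edge, 48 mm above the bench at rest. A firm corner gives under 1 mm; the corner over the soft foot starts to sink at about 2 N, is 5 mm down at about 4.5 N, stops there, and springs back; the opposite corner rises as much
- corner_fr (a point): where to press the plate's far right corner (seen from the robot): on the top face, 23 mm in from the near or far edge, 25 mm from the side edge, 48 mm above the bench at rest. A firm corner gives under 1 mm; the corner over the soft foot starts to sink at about 2 N, is 5 mm down at about 4.5 N, stops there, and springs back; the opposite corner rises as much
- unit_nl: shim unit at the near left corner, fixed: aluminium base 34 mm wide, 10 mm thick, sticking out sideways from under the plate, with a hinged steel leaf that ends in a red tab. Origin: on the bench below the hinge pin (6.5 mm inside the plate's side edge, 13 mm high); x points outward along the leaf, z up. Base reaches 89 mm out from the origin, the flat leaf 75 mm
- shim_nl (a joint): angle of the near left shim's leaf: 0 = standing up 46 degrees, cam slack; 0.8 rad = flat and level on its base (hard stop), cam upright within 1 mm of the plate's underside, so that the corner can hardly sink. Starts between 0 and 0.12. Stiff hinge: moves under 2 to 4 N pressed down on the tab and stays where it is left
- unit_nr: shim unit at the near right corner, fixed: aluminium base 34 mm wide, 10 mm thick, sticking out sideways from under the plate, with a hinged steel leaf that ends in a red tab. Origin: on the bench below the hinge pin (6.5 mm inside the plate's side edge, 13 mm high); x points outward along the leaf, z up. Base reaches 89 mm out from the origin, the flat leaf 75 mm
- shim_nr (a joint): angle of the near right shim's leaf: 0 = standing up 46 degrees, cam slack; 0.8 rad = flat and level on its base (hard stop), cam upright within 1 mm of the plate's underside, so that the corner can hardly sink. Starts between 0 and 0.12. Stiff hinge: moves under 2 to 4 N pressed down on the tab and stays where it is left
- unit_fl: shim unit at the far left corner, fixed: aluminium base 34 mm wide, 10 mm thick, sticking out sideways from under the plate, with a hinged steel leaf that ends in a red tab. Origin: on the bench below the hinge pin (6.5 mm inside the plate's side edge, 13 mm high); x points outward along the leaf, z up. Base reaches 89 mm out from the origin, the flat leaf 75 mm
- shim_fl (a joint): angle of the far left shim's leaf: 0 = standing up 46 degrees, cam slack; 0.8 rad = flat and level on its base (hard stop), cam upright within 1 mm of the plate's underside, so that the corner can hardly sink. Starts between 0 and 0.12. Stiff hinge: moves under 2 to 4 N pressed down on the tab and stays where it is left
- unit_fr: shim unit at the far right corner, fixed: aluminium base 34 mm wide, 10 mm thick, sticking out sideways from under the plate, with a hinged steel leaf that ends in a red tab. Origin: on the bench below the hinge pin (6.5 mm inside the plate's side edge, 13 mm high); x points outward along the leaf, z up. Base reaches 89 mm out from the origin, the flat leaf 75 mm
- shim_fr (a joint): angle of the far right shim's leaf: 0 = standing up 46 degrees, cam slack; 0.8 rad = flat and level on its base (hard stop), cam upright within 1 mm of the plate's underside, so that the corner can hardly sink. Starts between 0 and 0.12. Stiff hinge: moves under 2 to 4 N pressed down on the tab and stays where it is left
- tab_nl (a point): middle of the top of the red tab (32 x 24 mm) of the near left shim, 60 mm along the leaf from the hinge; about 60 mm above the bench when the leaf stands up, 18 mm when flat
- tab_nr (a point): middle of the top of the red tab (32 x 24 mm) of the near right shim, 60 mm along the leaf from the hinge; about 60 mm above the bench when the leaf stands up, 18 mm when flat
- tab_fl (a point): middle of the top of the red tab (32 x 24 mm) of the far left shim, 60 mm along the leaf from the hinge; about 60 mm above the bench when the leaf stands up, 18 mm when flat
- tab_fr (a point): middle of the top of the red tab (32 x 24 mm) of the far right shim, 60 mm along the leaf from the hinge; about 60 mm above the bench when the leaf stands up, 18 mm when flat
- bottle: white plastic bottle with blue cap, 62 mm across, 165 mm tall, standing beside the plate; origin at the centre of its underside
- screwdriver: screwdriver with red handle, 170 mm long, lying on the bench between robot and plate; origin under its middle
- weight: brass laboratory weight, 38 mm across, 42 mm tall, standing between the two shims on the right; origin at the centre of its underside
- lens_tray: small grey round dish, 72 mm across, 22 mm tall, on the bench to the right; origin at the centre of its underside

How it is judged:
By the outcome, as a careful person would: the job done as asked, in the order asked, and still so for the second after the job is handed in, with the robot touching nothing.
It also fails if it takes over 61 s, if anything falls off the work surface, if the arm or the gripper's body presses on something with over 40 N, if the wrist force passes 120 N, or if a joint passes its speed limit or range.

## Robot

A 6-joint arm with a two-finger parallel gripper is mounted at the origin on the work surface. World frame = base frame: x ahead of the robot, y to its left, z up, the work surface at z = 0. Lengths are in m, angles in rad, forces in N, time in s.
With the tool pointing down it reaches from about 0.2 to 0.875 m from the base axis. Payload 3.4 kg.
Tool frame: the origin (TCP) lies at the centre of the arm's flange, where the gripper is bolted on; the fingertips stand 199 mm ahead of it and the grasp point (between the pads) lies 180 mm ahead of it; z points along the fingers, y is the line along which they close (so a half turn about z gives the same grasp; the last joint's range is limited). The gripper opens to 94 mm and grips with 3 to 60 N. Pads are 16 mm wide; open, the fingers measure 119 mm over their backs; the gripper's body (75 mm by 177 mm) begins 78 mm behind the grasp point.
Start: joints at [-1.341, 0.276, 1.505, -0, 1.361, -0.121], TCP at [0.198, -0.54, 0.405] pointing down, gripper open.
Joint ranges: [-2.89, 2.89], [-0.75, 2.08], [0.22, 2.7], [-1.18, 4.32], [0.11, 2.71], [-2.7, 2.7]. Speed limits (rad/s): [2.57, 2.57, 3.14, 3.14, 3.14, 3.14].

## Interface

Orientations are given as a 3x3 rotation matrix whose columns are the frame's x, y, z axes.
In Python, from rig import * gives the robot as it stands. The module is installed in compiled form; this text tells all that it offers.
- The arm moves only by the tool jog_arm, never from a script. Its argument "motion" is one flat list of numbers, 7 for each row, row after row: the shift along the world's x, y, z as a fraction of full scale, then the turn, a rotation vector about the world's x, y, z as a fraction of full scale, then the opening, from 0 (shut) to 1 (fully open). In form: [dx, dy, dz, rx, ry, rz, claw, dx, dy, dz, rx, ry, rz, claw, ...]. A call has 1 to 12 rows; each row shifts and turns the commanded pose from where the row before left it; what a row does not reach is not made up. Full scale, the value 1, is 0.2 m for a shift and 180 degrees for a turn. A row lasts 1/10 s, in which the tool goes at most 50 mm and 8.59 degrees, less where a joint would pass 70% of its speed; a pose out of reach is approached as far as the arm can. A call with a number of a shift or a turn outside -1 to 1 is refused whole. A call with a gripper value outside its range is refused whole. The fingers move at their own pace and stop on an object; "newtons" is the grip in N (left out, the last holds). Time passes only in rows, so rows that do not move let the fingers close. It gives the time, the measured TCP pose, the force, the opening and the grip force at its end, in the units of the state.
- get_state(): the state, without advancing time (a new reading comes with each control period).
- read_camera(name): name is "scene" or "side" or "wrist"; returns a dict with "img" (384x512x3 uint8, blue, green, red), "camera_matrix" (3x3 intrinsics, pixels), "view" (4x4, takes a point from world to camera coordinates). Camera axes: x right, y down, z forward; pixel columns grow to the right and rows downward; lengths in m; the calibration is good to about 2 mm. A picture is of the moment at which its call begins. There is no depth.
- close_job(): hands the job in; it is judged then, once.
The state is a dict: "t": time; "q": joint angles; "dq": joint speeds; "joint_efforts": joint torques, N m; "position": TCP position; "tool_rot": TCP orientation; "wrist_force": force on the tool from outside, world axes, zero at the start; "moment": the same for the moment, N m; "opening": opening from 0.0 (shut) to 1.0 (fully open); "grip_force": force on a finger pad.
Only numpy, scipy, OpenCV 4.12 (cv2) and the standard library are available. Lean on these libraries where they do the work, as an engineer would, in place of code of your own. Each camera call takes 0.05 s, during which the arm holds its last target. There are 200 camera calls.

## Working session

There is one attempt and no reset: what is moved stays moved. The work goes in short steps, Python scripts to look and compute and a tool call to move; the robot and the scene stay as the last step left them, time stands still between calls to the robot, and variables do not carry over. Pictures are saved under pics/ and viewed, at most 10 in all, crops included, and the job is handed in when it is done.

Besides the shell and the picture viewer there is one more tool, called after "Call:" in YAML: its name, and indented under it one key for each argument. jog_arm: Moves the arm, as the interface text tells. Its arguments: {"type":"object","properties":{"motion":{"type":"array"},"newtons":{"type":"number"}},"required":["motion"]}

```bash
mkdir -p pics
python3 - <<'E'
from rig import *
import cv2
for n in("scene","side"):
    r=read_camera(n); cv2.imwrite(f"pics/{n}0.png",r["img"]); print(n,r["camera_matrix"].tolist(),r["view"].round(4).tolist())
s=get_state();print(s["t"],s["position"],s["tool_rot"],s["wrist_force"],s["opening"])
E
```

```text
scene [[349.3614220143338, 0.0, 253.2831010884165], [0.0, 349.3614220143338, 195.2290758443634], [0.0, 0.0, 1.0]] [[0.1435, 0.9896, 0.0114, -0.0659], [0.7321, -0.0984, -0.674, -0.3199], [-0.6659, 0.1051, -0.7386, 1.1809], [0.0, 0.0, 0.0, 1.0]]
side [[468.6776703997435, 0.0, 260.2054781088714], [0.0, 468.6776703997435, 185.2878244128237], [0.0, 0.0, 1.0]] [[-0.9159, -0.4013, 0.0103, 0.5043], [-0.2943, 0.654, -0.6969, 0.1944], [0.2729, -0.6413, -0.7171, 0.9444], [0.0, 0.0, 0.0, 1.0]]
0.1 [ 0.1975502  -0.53981263  0.40391127] [[ 9.39099472e-01  3.43645213e-01 -3.87420589e-04]
 [ 3.43645390e-01 -9.39098213e-01  1.54664086e-03]
 [ 1.67669744e-04 -1.58558491e-03 -9.99998729e-01]] [-0.46522231 -0.28448515  0.37521431] 0.9984676324283818
```

View pics/scene0.png

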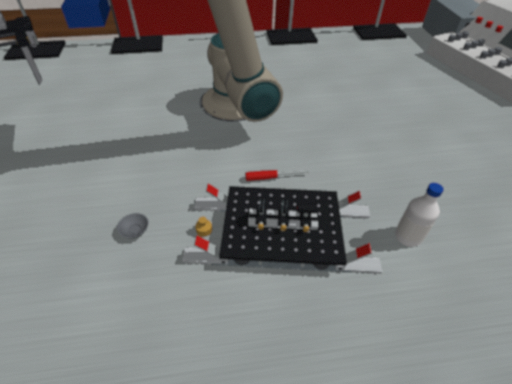

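View pics/side0.png

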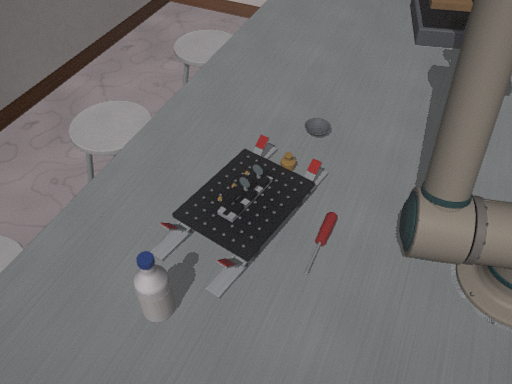

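Scene camera faces the robot: plate corners are at about NR (229,187), NL (338,190), FR (222,260), FL (344,263). In the side view they are NR (315,185), NL (243,253), FR (245,151), FL (174,213). I'll fit the plate pose from these and overlay it.

```bash
cat > h.py <<'E'
import numpy as np,cv2
from scipy.optimize import least_squares
def proj(r,P):
    c=(np.c_[np.atleast_2d(P),np.ones(len(np.atleast_2d(P)))]@r["view"].T)[:,:3]; u=c@r["camera_matrix"].T
    return u[:,:2]/u[:,2:]
def W(p,L):
    L=np.atleast_2d(L).astype(float);c,s=np.cos(p[2]),np.sin(p[2])
    return np.c_[p[0]+c*L[:,0]-s*L[:,1],p[1]+s*L[:,0]+c*L[:,1],L[:,2]]
N=["nl","nr","fl","fr"]; SX=[-1,-1,1,1]; SY=[1,-1,1,-1]
EDGE=np.array([[.1*a,.13*b,.048] for a,b in zip(SX,SY)])
COR=np.array([[.077*a,.105*b,.048] for a,b in zip(SX,SY)])
def tab(th): # leaf angle above level; top of tab
    return np.array([[.077*a,b*(.1235+.06*np.cos(th)-.005*np.sin(th)),.013+.06*np.sin(th)+.005*np.cos(th)] for a,b in zip(SX,SY)])
E
python3 - <<'E'
from rig import *; from h import *
S=read_camera("scene");D=read_camera("side")
us=np.array([[338,190],[229,187],[344,263],[222,260]]);ud=np.array([[243,253],[315,185],[174,213],[245,151]])
f=lambda p:np.r_[(proj(S,W(p,EDGE))-us).ravel(),(proj(D,W(p,EDGE))-ud).ravel()]
o=least_squares(f,[.5,0,0],loss="soft_l1");p=o.x;print(p,f(p).round(1));np.save("p.npy",p)
print(W(p,COR).round(4),W(p,tab(.75)).round(4))
ims=[]
for r,(x,y,w,h) in((S,(175,160,220,130)),(D,(130,120,220,190))):
    k=3;im=cv2.resize(r["img"][y:y+h,x:x+w],None,fx=k,fy=k,interpolation=2)
    for P,c in((EDGE,(0,255,0)),(COR,(255,255,0)),(tab(.75),(255,0,0))):
        for u in proj(r,W(p,P)): cv2.circle(im,tuple(((u-[x,y]+.5)*k).astype(int).tolist()),3,c,1)
    ims.append(im)
cv2.imwrite("pics/a1.png",ims[0]);cv2.imwrite("pics/b1.png",ims[1])
E
```

```text
[ 0.56518712  0.04972686 -0.21197742] [-0.6  1.3  0.4 -1.9  2.8  0.8 -3.8 -4.5  3.1  6.1 -0.1 -2.1 -2.9  0.3
 -0.3 -2.7]
[[ 0.512   0.1686  0.048 ]
 [ 0.4678 -0.0367  0.048 ]
 [ 0.6626  0.1362  0.048 ]
 [ 0.6184 -0.0691  0.048 ]] [[ 0.5244  0.2262  0.0576]
 [ 0.4554 -0.0944  0.0576]
 [ 0.675   0.1938  0.0576]
 [ 0.606  -0.1268  0.0576]]
```

View pics/a1.png

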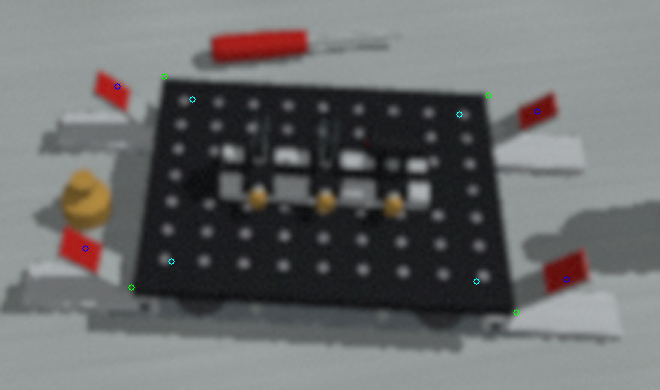

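View pics/b1.png

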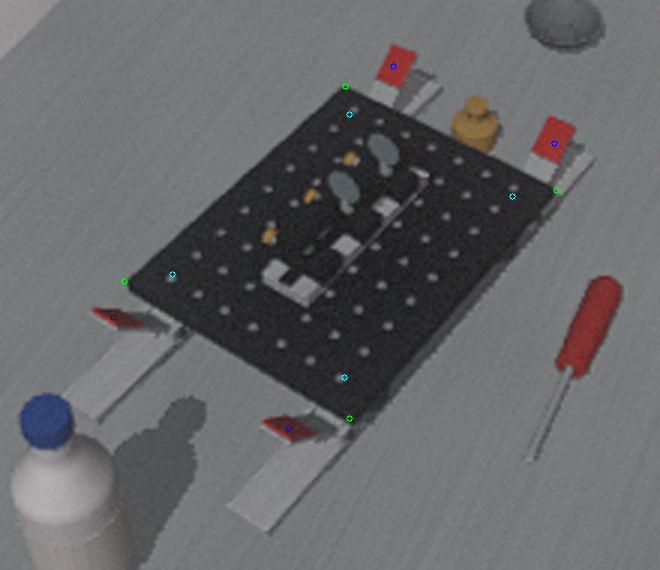

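The overlay matches the plate, rail, and tabs to 1–2 px. Red tabs stand at all four corners, and the bottle is left of the near-left unit. Next I'll locate the bottle, since the gripper body could reach it.

Run:
```python
from rig import *; from h import *
S=read_camera("scene");D=read_camera("side")
def tri(a,b,z):
    g=lambda q:np.r_[(proj(S,[[q[0],q[1],z]])[0]-a),(proj(D,[[q[0],q[1],z]])[0]-b)]
    o=least_squares(g,[.5,.2]);return o.x.round(3),o.fun.round(1)
print("cap",tri([434,187],[146,258],.163),"base",tri([410,238],[158,309],0))
p=np.load("p.npy")
# refine with rail-independent check: tabs' bounding base ends
s=get_state();print(s["t"],s["wrist_force"])
```

```text
cap (array([0.611, 0.337]), array([0.3, 0.5, 0.4, 0.1])) base (array([0.616, 0.341]), array([-0.8, -0.6, -0.9,  0.1]))
0.3 [-0.16420976  0.30806554  1.09518194]
```

Call:
jog_arm:
  motion: [0.23,0.1,0,0,0,-0.045,0,0.23,0.2,0,0,0,-0.045,0,0.23,0.23,0,0,0,-0.045,0,0.2,0.25,0,0,0,-0.045,0,0.15,0.25,0,0,0,0,0,0.15,0.25,0,0,0,0,0,0.15,0.25,0,0,0,0,0,0,0.25,0,0,0,0,0,0,0.25,0,0,0,0,0,0,0.25,-0.1,0,0,0,0,0,0,-0.2,0,0,0,0,0,0,0,0,0,0,0]

```text
t: 1.5
position: [0.4187, -0.1393, 0.3428]
tool_rot: [[0.981, -0.194, -0.008], [-0.194, -0.981, 0.004], [-0.009, -0.002, -1.0]]
wrist_force: [-1.3, -0.5, -0.1]
opening: 0.021
grip_force: 0.0
```

Call:
jog_arm:
  motion: [0.08,0.17,0,0,0,0,0,0.08,0.17,0,0,0,-0.005,0,0.085,0.17,0,0,0,0,0,0,0,-0.15,0,0,0,0,0,0,-0.15,0,0,0,0,0,0,-0.1,0,0,0,0,0,0,-0.02,0,0,0,0,0,0,0,0,0,0,0,0,0,0,0,0,0,0]

```text
t: 2.4
position: [0.4707, -0.0404, 0.2635]
tool_rot: [[0.977, -0.213, 0.003], [-0.213, -0.977, -0.001], [0.003, 0.0, -1.0]]
wrist_force: [0.1, -1.3, -0.2]
opening: 0.005
grip_force: 0.0
```

Call:
jog_arm:
  motion: [-0.01,0.015,-0.04,0,0,0,0,0,0,-0.03,0,0,0,0,0,0,-0.015,0,0,0,0,0,0,0,0,0,0,0,0,0,0,0,0,0,0]

```text
t: 2.9
position: [0.4676, -0.0366, 0.2455]
tool_rot: [[0.977, -0.212, -0.0], [-0.212, -0.977, -0.0], [-0.0, 0.0, -1.0]]
wrist_force: [-1.4, 0.2, 6.0]
opening: 0.01
grip_force: 2.6
```

Call:
jog_arm:
  motion: [0,0,-0.01,0,0,0,0,0,0,0,0,0,0,0,0,0,0,0,0,0,0]

```text
t: 3.2
position: [0.4675, -0.0366, 0.2437]
tool_rot: [[0.977, -0.212, -0.001], [-0.212, -0.977, -0.0], [-0.0, 0.0, -1.0]]
wrist_force: [-1.8, -0.8, 6.8]
opening: 0.006
grip_force: 3.3
```

Call:
jog_arm:
  motion: [0,0,-0.01,0,0,0,0,0,0,0,0,0,0,0,0,0,0,0,0,0,0]

```text
t: 3.5
position: [0.4674, -0.0367, 0.2423]
tool_rot: [[0.977, -0.212, -0.0], [-0.212, -0.977, -0.001], [-0.0, 0.001, -1.0]]
wrist_force: [-3.4, -0.4, 11.3]
opening: 0.006
grip_force: 6.0
```

Call:
jog_arm:
  motion: [0,0,0.01,0,0,0,0,0,0,0,0,0,0,0,0,0,0,0,0,0,0]

```text
t: 3.8
position: [0.4674, -0.0366, 0.2438]
tool_rot: [[0.977, -0.212, -0.0], [-0.212, -0.977, -0.0], [-0.0, 0.0, -1.0]]
wrist_force: [-2.2, -0.2, 5.8]
opening: 0.002
grip_force: 3.2
```

Call:
jog_arm:
  motion: [0,0,0.01,0,0,0,0,0,0,0,0,0,0,0,0,0,0,0,0,0,0]

```text
t: 4.1
position: [0.4675, -0.0366, 0.2456]
tool_rot: [[0.977, -0.212, -0.0], [-0.212, -0.977, -0.0], [-0.0, 0.0, -1.0]]
wrist_force: [-1.6, -0.9, 4.8]
opening: 0.007
grip_force: 2.6
```

Call:
jog_arm:
  motion: [0,0,0.01,0,0,0,0,0,0,0,0,0,0,0,0,0,0,0,0,0,0]

```text
t: 4.4
position: [0.4679, -0.0366, 0.2473]
tool_rot: [[0.977, -0.212, 0.001], [-0.212, -0.977, -0.0], [0.001, -0.0, -1.0]]
wrist_force: [-0.3, -0.1, 2.9]
opening: 0.001
grip_force: 1.4
```

Call:
jog_arm:
  motion: [0,0,0.01,0,0,0,0,0,0,0,0,0,0,0,0,0,0,0,0,0,0]

```text
t: 4.7
position: [0.4676, -0.0366, 0.249]
tool_rot: [[0.977, -0.212, -0.0], [-0.212, -0.977, 0.0], [-0.0, 0.0, -1.0]]
wrist_force: [-0.7, -0.3, 0.7]
opening: 0.004
grip_force: 0.0
```

Call:
jog_arm:
  motion: [0,0,0.02,0,0,0,0,0,0,0,0,0,0,0,0,0,0,0,0,0,0]

```text
t: 5.0
position: [0.4677, -0.0367, 0.2533]
tool_rot: [[0.977, -0.212, 0.0], [-0.212, -0.977, -0.0], [0.0, 0.0, -1.0]]
wrist_force: [0.4, 0.3, 0.4]
opening: 0.004
grip_force: 0.0
```

Call:
jog_arm:
  motion: [0,0,0.05,0,0,0,0,0.25,-0.055,0,0,0,0,0,0.25,-0.055,0,0,0,0,0,0.25,-0.052,0,0,0,0,0,0,0,-0.05,0,0,0,0,0,0,-0.02,0,0,0,0,0,0,0,0,0,0,0,0,0,0,0,0,0,0]

```text
t: 5.8
position: [0.6129, -0.0679, 0.2492]
tool_rot: [[0.977, -0.212, -0.002], [-0.212, -0.977, 0.0], [-0.002, 0.0, -1.0]]
wrist_force: [0.4, 0.1, -0.1]
opening: 0.006
grip_force: 0.0
```

Call:
jog_arm:
  motion: [0,0,-0.01,0,0,0,0,0,0,0,0,0,0,0,0,0,0,0,0,0,0]

```text
t: 6.1
position: [0.614, -0.0682, 0.2476]
tool_rot: [[0.977, -0.212, 0.0], [-0.212, -0.977, -0.0], [0.0, 0.0, -1.0]]
wrist_force: [0.1, 0.2, 0.1]
opening: 0.005
grip_force: 0.0
```

Call:
jog_arm:
  motion: [0,0,-0.01,0,0,0,0,0,0,0,0,0,0,0,0,0,0,0,0,0,0]

```text
t: 6.4
position: [0.614, -0.0682, 0.2474]
tool_rot: [[0.977, -0.212, 0.001], [-0.212, -0.977, -0.0], [0.001, 0.0, -1.0]]
wrist_force: [-3.9, 1.7, 11.2]
opening: 0.005
grip_force: 5.6
```

Call:
jog_arm:
  motion: [0,0,-0.01,0,0,0,0,0,0,0,0,0,0,0,0,0,0,0,0,0,0]

```text
t: 6.7
position: [0.6139, -0.0682, 0.2473]
tool_rot: [[0.977, -0.212, 0.002], [-0.212, -0.977, -0.001], [0.002, 0.0, -1.0]]
wrist_force: [-6.3, 0.9, 21.2]
opening: 0.002
grip_force: 10.4
```

NR sank about 5 mm and then stopped hard, while FR is rigid (21 N with about 0.2 mm give). NR is therefore the soft corner, and I'll move to its tab.

Call:
jog_arm:
  motion: [0,0,0.15,0,0,0,0,0,0,0.15,0,0,0,0,-0.2,-0.03,0,0,0,0,0,-0.2,-0.04,0,0,0,0,0,-0.2,-0.04,0,0,0,0,0,-0.195,-0.03,0,0,0,0,0,0,0,-0.05,0,0,0,0,0,0,0,0,0,0,0,0,0,0,0,0,0,0]

```text
t: 7.6
position: [0.4564, -0.0965, 0.2934]
tool_rot: [[0.977, -0.212, 0.002], [-0.212, -0.977, -0.0], [0.002, 0.0, -1.0]]
wrist_force: [0.9, 0.8, 0.4]
opening: 0.005
grip_force: 0.0
```

Run:
```python
from rig import *
import cv2
D=read_camera("side")["img"];S=read_camera("scene")["img"]
a=cv2.resize(D[100:250,200:360],None,fx=2.5,fy=2.5,interpolation=2);b=cv2.resize(S[120:270,170:330],None,fx=2.5,fy=2.5,interpolation=2)
cv2.imwrite("pics/c.png",cv2.hconcat([a,b]));print(get_state()["position"])
```

```text
[ 0.45672875 -0.09644847  0.29334885]
```

View pics/c.png

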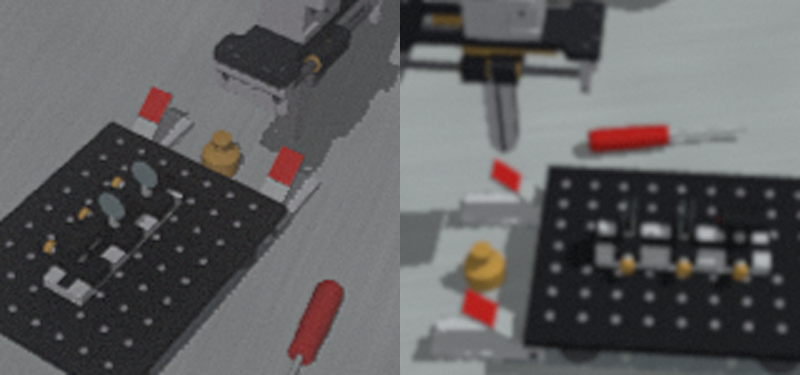

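The right half (scene view) shows the shut fingertips at (500,150), straight above the NR tab at (506,175). All the visible tabs are standing, so I'll press down along the tab's arc.

Call:
jog_arm:
  motion: [0,0,-0.07,0,0,0,0,0,0,-0.06,0,0,0,0,-0.002,-0.01,-0.035,0,0,0,0,-0.002,-0.01,-0.035,0,0,0,0,-0.002,-0.01,-0.035,0,0,0,0,-0.002,-0.01,-0.035,0,0,0,0,-0.002,-0.01,-0.03,0,0,0,0,-0.002,-0.01,-0.03,0,0,0,0,-0.002,-0.01,-0.025,0,0,0,0,-0.002,-0.008,-0.02,0,0,0,0,0,0,0,0,0,0,0,0,0,0,0,0,0,0]

```text
t: 8.9
position: [0.4517, -0.1119, 0.2178]
tool_rot: [[0.977, -0.212, -0.001], [-0.212, -0.977, 0.0], [-0.002, 0.0, -1.0]]
wrist_force: [-0.7, -0.2, 1.0]
opening: 0.005
grip_force: 0.0
```

Call:
jog_arm:
  motion: [0,0,-0.01,0,0,0,0,0,0,0,0,0,0,0,0,0,0,0,0,0,0]

```text
t: 9.2
position: [0.4519, -0.1118, 0.217]
tool_rot: [[0.977, -0.212, -0.0], [-0.212, -0.977, -0.0], [-0.0, 0.0, -1.0]]
wrist_force: [-2.2, 0.2, 7.4]
opening: 0.004
grip_force: 4.1
```

Tip z is 18 mm at 7.4 N, so the leaf is at its stop. One more firm press, then lift.

Call:
jog_arm:
  motion: [0,0,-0.01,0,0,0,0,0,0,0,0,0,0,0,0,0,0,0,0,0,0]

```text
t: 9.5
position: [0.4518, -0.1118, 0.2165]
tool_rot: [[0.977, -0.212, 0.0], [-0.212, -0.977, -0.001], [0.0, 0.001, -1.0]]
wrist_force: [-5.1, 1.3, 22.7]
opening: 0.004
grip_force: 11.1
```

Call:
jog_arm:
  motion: [0,0,0.1,0,0,0,0,0,0,0.15,0,0,0,0,0,0,0.05,0,0,0,0,0.027,0.13,0,0,0,0,0,0.027,0.13,0,0,0,0,0,0.026,0.115,0,0,0,0,0,0,0,-0.08,0,0,0,0,0,0,-0.03,0,0,0,0,0,0,0,0,0,0,0,0,0,0,0,0,0,0]

```text
t: 10.5
position: [0.468, -0.0373, 0.2519]
tool_rot: [[0.977, -0.213, -0.001], [-0.213, -0.977, -0.0], [-0.001, 0.0, -1.0]]
wrist_force: [0.5, -0.0, 0.6]
opening: 0.005
grip_force: 0.0
```

Run:
```python
from rig import *
import cv2
D=read_camera("side")["img"];S=read_camera("scene")["img"]
a=cv2.resize(D[100:250,200:360],None,fx=2.5,fy=2.5,interpolation=2);b=cv2.resize(S[120:270,170:330],None,fx=2.5,fy=2.5,interpolation=2)
cv2.imwrite("pics/d.png",cv2.hconcat([a,b]));print(get_state()["position"],get_state()["wrist_force"])
```

```text
[ 0.46825275 -0.03739152  0.25239624] [ 0.30538719 -0.42934727  0.79801731]
```

View pics/d.png

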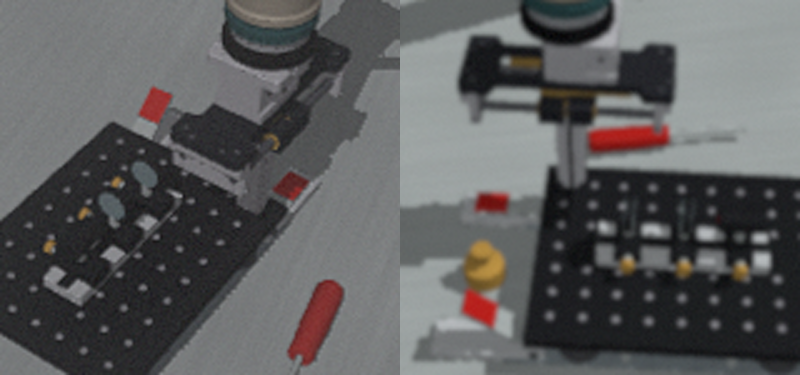

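The NR tab at (492,203) in the scene view is now flat on its base. FR at (480,308) still stands, the weight is untouched, and the fingers are over the NR corner. Next is the proof press.

Call:
jog_arm:
  motion: [0,0,-0.02,0,0,0,0,0,0,-0.01,0,0,0,0,0,0,0,0,0,0,0,0,0,0,0,0,0,0]

```text
t: 11.0
position: [0.4683, -0.0372, 0.2468]
tool_rot: [[0.977, -0.212, 0.001], [-0.212, -0.977, -0.001], [0.001, 0.001, -1.0]]
wrist_force: [-1.4, -0.5, 5.1]
opening: 0.007
grip_force: 2.5
```

Call:
jog_arm:
  motion: [0,0,-0.01,0,0,0,0,0,0,0,0,0,0,0,0,0,0,0,0,0,0]

```text
t: 11.3
position: [0.4682, -0.0372, 0.2464]
tool_rot: [[0.977, -0.212, 0.001], [-0.212, -0.977, -0.001], [0.002, 0.001, -1.0]]
wrist_force: [-3.9, 0.3, 18.8]
opening: 0.005
grip_force: 9.5
```

Call:
jog_arm:
  motion: [0,0,-0.005,0,0,0,0,0,0,0,0,0,0,0,0,0,0,0,0,0,0]

```text
t: 11.6
position: [0.4682, -0.0372, 0.2463]
tool_rot: [[0.977, -0.212, 0.002], [-0.212, -0.977, -0.001], [0.002, 0.001, -1.0]]
wrist_force: [-6.4, 0.2, 25.8]
opening: 0.006
grip_force: 13.0
```

The corner holds: under 1 mm of give at 26 N. Letting go now.

Call:
jog_arm:
  motion: [0,0,0.04,0,0,0,0,0,0,0.15,0,0,0,0,0,0,0.2,0,0,0,0,0,0,0.2,0,0,0,0,-0.1,-0.2,0.1,0,0,0,0,-0.1,-0.25,0,0,0,0,0,-0.1,-0.25,0,0,0,0,0,-0.1,-0.25,0,0,0,0,0,-0.1,-0.25,0,0,0,0,0,0,0,0,0,0,0,0,0,0,0,0,0,0,0]

```text
t: 12.7
position: [0.3732, -0.2635, 0.3808]
tool_rot: [[0.976, -0.216, -0.0], [-0.216, -0.976, 0.001], [-0.0, -0.001, -1.0]]
wrist_force: [0.4, 0.5, -0.4]
opening: 0.007
grip_force: 0.0
```

Run:
```python
from rig import *
import cv2
D=read_camera("side")["img"];S=read_camera("scene")["img"]
a=cv2.resize(D[110:330,130:350],(400,400),interpolation=2);b=cv2.resize(S[130:290,170:390],(400,291),interpolation=2)
b=cv2.copyMakeBorder(b,0,109,0,0,0);cv2.imwrite("pics/e.png",cv2.hconcat([a,b]))
```

```text
(no output)
```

View pics/e.png

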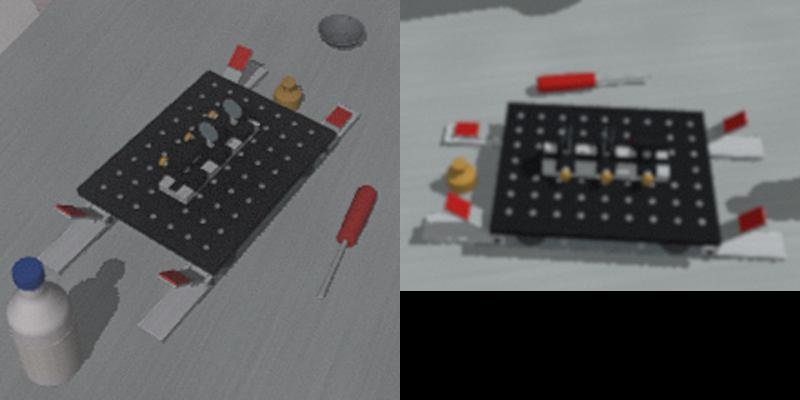

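The NR tab is flat (scene crop (466,130)), the other three tabs stand, and nothing else has moved. Handing in.

```bash
python3 -c "
from rig import *
print(close_job())"
```

```text
the job is handed in; nothing more can be done
None
```

The near right corner was the soft one, sinking about 5 mm; its shim is now pressed flat, the corner gave under 1 mm at about 26 N, the other three shims still stand, and the job is handed in (I pressed only the near right and far right corners, because that contrast settled it).

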